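# Hook the slide insert into the microscope stage and click it flat

## Task

Load the slide insert into the microscope stage, whose height you must feel or look for: take the insert off its sloped stand by the lift bar, keep it angled while you tuck its hooked tongue down under the lip on the robot's side of the stage opening, then lower it and press its front rail down until it clicks past the spring balls and lies flat and fully home. Never force it against the stage; let go of it, keep clear of the objectives and the revolver they hang from, and leave the slide box, the bottle and the joystick where they stand.

Things in the scene. Friction and masses are not known exactly. Their poses are not given: they have to be found in the camera images.
- insert_bar (a point): Centre of the insert's black lift bar, 14 (insert x) x 70 (y) x 28 mm tall (z), standing on the insert's top face. Insert: bare metal plate 110 (x) x 160 (y) x 9 mm, 0.3 to 0.5 kg, with a glass slide in a window. Its axes: x from hooked edge to front edge, z out of the top face. Bar centre: 8 mm from plate middle towards -x, mid-width, 23 mm above the underside (14 above the top face).
- insert_hook (a point): Middle of the outer lower edge of the insert's hooked tongue (insert axes): 68 mm from plate middle towards -x, on the underside plane. The tongue, 140 mm wide, 4 mm thick, level with the underside, reaches 13 mm out of the plate's -x edge; its last 5 mm turn up to 9 mm above the underside, so a trough 8 mm wide and 5 mm deep lies between hook and plate.
- insert_rail (a point): Middle of the top face of the insert's front rail (insert axes), marked by a dark thumb spot 16 mm across: 39 mm from plate middle towards +x, 9 mm above the underside. The bare rail is 21 mm deep (x +28 to +49 mm). Beyond it the front edge, out to x = +55 mm, is a rounded nose only 4.5 mm thick, level with the underside: it must go down past the two sprung balls.
- microscope: Microscope stand; origin on the bench straight below where the plate middle of the insert comes when home; z up, x from lip to far wall; the insert's axes then agree with these. The black stage above is level; its height is where the focus drive left it: recess floor (on which the insert lies) 140 to 160 mm above the bench, not measured; stage top 12 mm above the floor. Recess 164 mm wide in y.
- under_lip (a point): Bench point straight below the stage's lip edge, 57 mm from the microscope's origin towards -x; its axes. Lip nose: x -61 to -57 mm from that origin, from 5.6 mm above the recess floor up to the stage top; behind it, to x = -70, a groove open up to 10 mm above the floor. From x = -70 to -46 the groove is 16 mm deeper than the floor. At 36 deg tilt the hook passes with 2 mm to spare; below 22 not.
- under_balls (a point): Bench point below the middle between the stage's two sprung balls; microscope axes. Balls: 5 mm radius, centres 57 mm from the microscope's origin in +x, y = -45 and +45 mm, 7.5 mm above the recess floor; far wall at x = +56. Unpressed, the insert's front edge rests on them 9 mm high; a push of 8 to 20 N on its front rail clicks it past, then they hold it down.
- nosepiece: Black revolver, 92 mm across, with three steel objectives, hanging from the microscope's arm 200 mm from the microscope's origin towards -y. Origin 250 mm above the bench, near the tip of the middle objective; the microscope's white column stands 275 to 420 mm from the microscope's origin towards -y, 400 mm high, with an arm over the revolver. Not to be touched.
- stand: Sloped stand of bent grey sheet, 130 mm wide, 88 mm high, fixed. The insert lies on it, underside on the slope, tilted 36 deg about its y axis: hooked edge low and towards the robot, front edge high, so the lift bar leans back to the robot. A 6 mm ledge stops it at the lower end. Origin: on the bench under the slope's middle; slope rises along +x.
- slide_box: Closed blue slide box, 98 x 80 x 34 mm, loose on the bench; origin at the middle of its underside.
- cleaner: Small amber bottle, 40 mm across, 90 mm high, loose; origin at the middle of its underside.
- joystick: White joystick box 100 x 120 x 40 mm with a stick reaching up to 91 mm, loose; origin at the middle of its underside.
There are look-alikes about, which are no part of the job. What is shaped like the part that bears insert_bar but blue or yellow is not meant.

How it is judged (in metres and radians):
On the way:
1. the hooked tongue is under the lip while the insert is still held at an angle of 15 degrees or more (x of insert_hook in the frame of microscope between -0.073 and -0.059 m and y of insert_hook in the frame of microscope between -0.012 and 0.012 m and z of insert_hook in the frame of microscope between 0.115 and 0.157 m and angle between insert_hook's own z axis and vertical above 0.26 rad), for 0.1 s.
At the end, for the whole second after the job is handed in: The insert lies in the recess, clicked below the balls: hook behind the lip (outer edge 66.7 to 71.5 mm from the microscope's origin), within 4 mm sideways, level within 0.02 rad, rail top 146 to 173 mm above the bench; slide box, bottle and joystick within 30 mm of where they stood (angle between the z axis of insert_hook and the z axis of microscope, either way round below 0.02 rad and angle between the x axis of insert_hook and the x axis of microscope, either way round below 0.05 rad and x of insert_hook in the frame of microscope between -0.0715 and -0.0667 m and y of insert_rail in the frame of microscope between -0.004 and 0.004 m and z of insert_rail in the frame of microscope between 0.146 and 0.173 m and distance of each of slide_box, cleaner, joystick from where it was at the start of the episode below 0.03 m); the robot touches nothing.
It fails at once if the objectives or their revolver are struck (more than 2 N) by the robot or the insert (contact force between nosepiece and anything else above 2 N).
It fails at once if the slide box, the bottle or the joystick is pushed more than 30 mm from its place (distance of any of slide_box, cleaner, joystick from where it was at the start of the episode above 0.03 m).
It fails at once if the insert is forced against the microscope's stage with more than 60 N (contact force between insert and microscope above 60 N).
It also fails if it takes over 67 s, if anything falls off the work surface, if the arm or the gripper's body presses on something with over 40 N, if the wrist force passes 120 N, or if a joint passes its speed limit or range.

## Robot

A 6-joint arm with a two-finger parallel gripper is mounted at the origin on the work surface. World frame = base frame: x ahead of the robot, y to its left, z up, the work surface at z = 0. Lengths are in m, angles in degrees, forces in N, time in s.
With the tool pointing down it reaches from about 0.4 to 0.825 m from the base axis. Payload 7 kg.
Tool frame: the origin (TCP) lies on the centre line of the jaws, within the pads' length; the fingertips stand 22 mm ahead of it and the grasp point (between the pads) lies 3 mm ahead of it; z points along the fingers, y is the line along which they close (so a half turn about z gives the same grasp; the last joint's range is limited). The gripper opens to 88 mm and grips with 3 to 60 N. Pads are 19 mm wide; open, the fingers measure 130 mm over their backs; the gripper's body (78 mm by 193 mm) begins 47 mm behind the grasp point.
Start: joints at [82.454, 20.546, 0.682, 0, -70.136, -16.507], TCP at [0.275, 0.616, 0.249] pointing down, gripper open.
Joint ranges: [-176.03, 176.03], [-82.01, 121.73], [-58.28, 71.71], [-173.87, 95.51], [-174.79, -0.11], [-173.66, 173.66]. Speed limits (degrees/s): [136.94, 136.94, 172.46, 180, 180, 180].

## Interface

Orientations are given as [roll, pitch, yaw] about the fixed x, y, z axes, in that order (R = Rz(yaw) Ry(pitch) Rx(roll)).
In Python, from plant import get_state, cams, r gives the robot as it stands.
- The arm moves only by the tool apply_moves, never from a script. Its argument "targets" is a list of rows, each an object with "dp": the shift along the world's x, y, z in m, a list of three; "yaw": the turn about the world's z in degrees. In form: [{"dp": [x, y, z], "yaw": yaw}, ...]. A call has 1 to 20 rows; each row is the pose to reach, as a shift and turn from the pose commanded when the call began; what a row does not reach only later rows make up. A row lasts 1/12 s, in which the tool goes at most 41.7 mm and 7.16 degrees, less where a joint would pass 70% of its speed; a pose out of reach is approached as far as the arm can. A call with a gripper value outside its range is refused whole. "grip" is the gripper command: -1 is fully open, 1 is shut, values between are in proportion, set as the call begins (left out, the last holds). The fingers move at their own pace and stop on an object; "squeeze" is the grip in N (left out, the last holds). Time passes only in rows, so rows that repeat a pose let the fingers close. It gives the time, the measured TCP pose, the force, the opening and the grip force at its end, in the units of the state.
- get_state(): the state, without advancing time (a new reading comes with each control period).
- cams.capture(name): name is "side" or "top" or "wrist"; returns a dict with "image" (480x640x3 uint8, red, green, blue), "range_z" (480x640 float32, m along the optical axis (not along the pixel's ray), 0 where there is no reading), "fx", "fy", "cx", "cy" (pixels), "R" (3x3) and "t" (3): a world point X has camera coordinates R X + t; the wrist camera has in their place "T_tool_cam" (4x4, takes a point from camera to tool coordinates, whose origin is the TCP and whose axes are the flange's). Camera axes: x right, y down, z forward; pixel columns grow to the right and rows downward; lengths in m; the calibration is good to about 2 mm. A picture is of the moment at which its call begins: read the wrist's pose just before it.
- r.close_job(): hands the job in; it is judged then, once.
The state is a dict: "time_s": time; "joints": joint angles; "qd": joint speeds; "joint_torque": joint torques, N m; "tcp_pos": TCP position; "eef_rot": TCP orientation; "contact_force": force on the tool from outside, world axes, zero at the start; "moment": the same for the moment, N m; "gripper_width": finger opening in m; "gripper_force": force on a finger pad.
Only numpy, scipy, OpenCV 4.12 (cv2) and the standard library are available. Lean on these libraries where they do the work, as an engineer would, in place of code of your own. Each camera call takes 0.05 s, during which the arm holds its last target. There are 200 camera calls.

## Working session

There is one attempt and no reset: what is moved stays moved. The work goes in short steps, Python scripts to look and compute and a tool call to move; the robot and the scene stay as the last step left them, time stands still between calls to the robot, and variables do not carry over. Pictures are saved under pics/ and viewed, at most 10 in all, crops included, and the job is handed in when it is done.

Besides the shell and the picture viewer there is one more tool, called after "Request:" as name(argument=value, ...) on one line, values as JSON. apply_moves: Moves the arm, as the interface text tells. Its arguments: {"type":"object","properties":{"targets":{"type":"array","items":{"type":"object","properties":{"dp":{"type":"array","items":{"type":"number"}},"yaw":{"type":"number"}}}},"grip":{"type":"number"},"squeeze":{"type":"number"}},"required":["targets"]}

```bash
mkdir -p pics; ls; python3 - <<'E'
from plant import get_state,cams,r
import cv2,numpy as np
s=get_state();print(s)
for n in("side","top","wrist"):
    c=cams.capture(n);np.savez(f'pics/{n}0.npz',**c)
    cv2.imwrite(f'pics/{n}0.png',c['image'][:,:,::-1])
    print(n,c['fx'],c.get('R'),c.get('t'),c.get('T_tool_cam'))
E
```

```text
pics
{'time_s': 0.0, 'joints': array([ 8.24547547e+01,  2.05919743e+01,  6.34329102e-01, -1.97059264e-02,
       -7.01349766e+01, -1.65067428e+01]), 'qd': array([ 0.04033654, -0.01299775, -0.00215141,  0.05888158,  0.09124575,
       -0.01139131]), 'joint_torque': array([ 2.21019204e-04, -5.82716596e+01,  2.93053347e+01,  6.99751407e+00,
        6.99750308e-03, -1.34531742e-04]), 'tcp_pos': array([0.2749492 , 0.61597973, 0.24762208]), 'eef_rot': array([ 1.79905932e+02, -8.55765131e-03, -2.40586922e+01]), 'contact_force': array([-0.42629439, -0.35054375, -0.51371785]), 'moment': array([-0.00348345, -0.06817682, -0.00301927]), 'gripper_force': 0.0, 'gripper_width': 0.08797716181155538}
side 531.4383631331476 [[ 0.45547111  0.89014727  0.0135613 ]
 [ 0.80461255 -0.40509017 -0.43416656]
 [-0.38097862  0.20866192 -0.90073053]] [-0.29146444 -0.28837756  1.38377749] None
top 494.7940718798117 [[ 6.71828416e-02 -9.97740431e-01 -7.06242739e-04]
 [-9.77551238e-01 -6.56816934e-02 -2.00198634e-01]
 [ 1.99699884e-01  1.41403016e-02 -9.79755076e-01]] [0.02974063 0.52854182 1.29116152] None
wrist 416.5665521947892 None None [[-1.32273232e-04 -9.59348789e-01 -2.82223110e-01  7.68715798e-02]
 [ 9.99999934e-01 -2.22617650e-04  2.88051359e-04  1.06326615e-03]
 [-3.39169569e-04 -2.82223054e-01  9.59348755e-01 -1.37696459e-01]
 [ 0.00000000e+00  0.00000000e+00  0.00000000e+00  1.00000000e+00]]
```

View pics/top0.png

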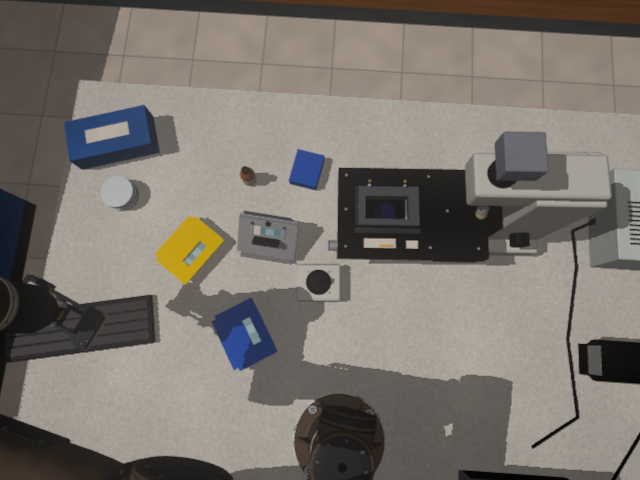

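View pics/side0.png

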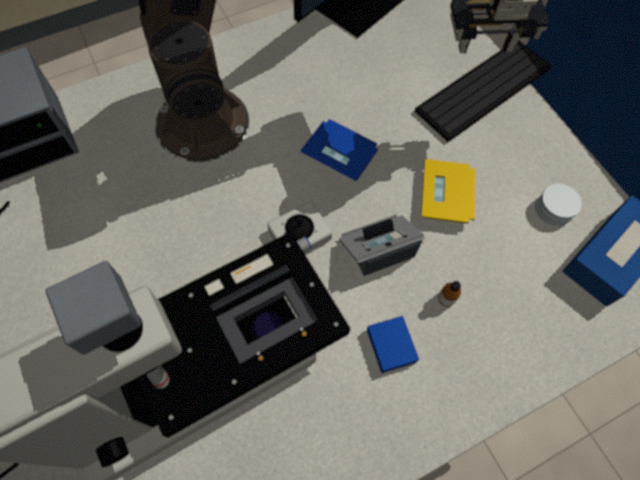

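The top view shows the grey insert on its stand at about (268,237), with the black bar at (267,241). The stage opening is at (388,207) and the balls at (369,183) and (404,183). The revolver side is to the right (-y). The side view shows the same layout: insert at (382,240), opening at (267,320). I'll get rough positions from the depth data.

```bash
cat > h.py <<'E'
import numpy as np,cv2
from scipy.spatial.transform import Rotation as Ro
def cloud(c,pose=None):
    z=c['range_z'].astype(float);v,u=np.mgrid[:480,:640]
    P=np.stack([(u-c['cx'])/c['fx']*z,(v-c['cy'])/c['fy']*z,z],-1)
    if pose is None: W=(P-c['t'])@c['R']
    else:
        T=c['T_tool_cam'];P=P@T[:3,:3].T+T[:3,3]
        W=P@Ro.from_euler('xyz',pose[1],degrees=True).as_matrix().T+pose[0]
    W[z==0]=np.nan
    return W
def pt(W,u,v,k=1): return np.round(np.nanmedian(W[v-k:v+k+1,u-k:u+k+1].reshape(-1,3),0),4)
def snap(name,fn=None):
    from plant import get_state,cams
    s=get_state();c=cams.capture(name)
    if fn: cv2.imwrite('pics/'+fn+'.png',c['image'][:,:,::-1]);np.savez('pics/'+fn+'.npz',**c,p=s['tcp_pos'],e=s['eef_rot'])
    return c,cloud(c,(s['tcp_pos'],s['eef_rot']) if name=='wrist' else None)
E
python3 - <<'E'
from h import *
c=np.load('pics/top0.npz');W=cloud(c)
for n,l in dict(bench=[(180,300),(330,400)],insert=[(250,218),(290,222),(245,247),(294,255),(267,241)],stage=[(345,180),(345,240),(430,180),(430,240),(388,250),(366,192),(412,192),(412,222),(366,222),(388,207),(369,183),(404,183)],col=[(485,180),(520,150),(482,212)],box=[(307,170)],joy=[(318,282),(335,268)],bottle=[(247,175)]).items():
    for q in l: print(n,q,pt(W,*q))
def crop(f,x,y,w,h,k): return cv2.resize(cv2.imread(f)[y:y+h,x:x+w],None,fx=k,fy=k,interpolation=cv2.INTER_CUBIC)
a=crop('pics/top0.png',230,160,200,150,4);a=np.clip(a*1.6,0,255).astype(np.uint8);cv2.imwrite('pics/c0.png',a)
E
```

```text
bench (180, 300) [ 3.327e-01  4.587e-01 -3.000e-04]
bench (330, 400) [0.0992 0.0288 0.0144]
insert (250, 218) [0.5563 0.2729 0.0891]
insert (290, 222) [0.5526 0.1659 0.0864]
insert (245, 247) [0.4862 0.2883 0.036 ]
insert (294, 255) [0.4747 0.1525 0.0341]
insert (267, 241) [0.499  0.2235 0.0796]
stage (345, 180) [0.6542 0.028  0.1639]
stage (345, 240) [0.4988 0.0186 0.1628]
stage (430, 180) [ 0.67   -0.1887  0.1619]
stage (430, 240) [ 0.513  -0.1926  0.162 ]
stage (388, 250) [ 0.4808 -0.0895  0.1634]
stage (366, 192) [ 0.6303 -0.0279  0.1481]
stage (412, 192) [ 0.6384 -0.1458  0.1497]
stage (412, 222) [ 0.5588 -0.1482  0.1508]
stage (366, 222) [ 0.551  -0.0319  0.152 ]
stage (388, 207) [ 0.6104 -0.0922  0.0923]
stage (369, 183) [ 0.6505 -0.0334  0.1637]
stage (404, 183) [ 0.6572 -0.123   0.1616]
col (485, 180) [ 0.5885 -0.2497  0.4214]
col (520, 150) [ 0.6058 -0.2709  0.5445]
col (482, 212) [ 0.5563 -0.2802  0.2972]
box (307, 170) [0.7197 0.1354 0.0329]
joy (318, 282) [0.3981 0.0801 0.0878]
joy (335, 268) [0.4443 0.0382 0.0413]
bottle (247, 175) [0.6811 0.2967 0.0679]
```

View pics/c0.png

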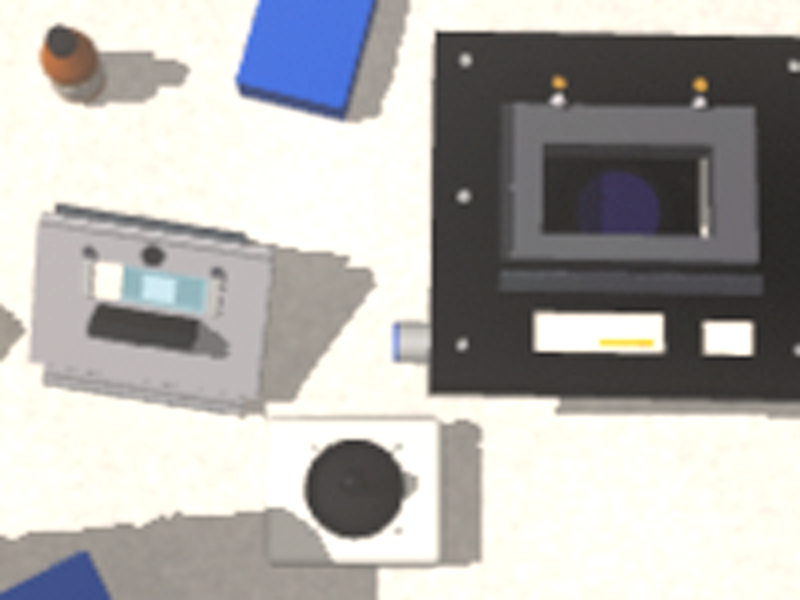

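The enlarged crop shows the insert with its bar at (145,327) and thumb spot at (152,256). The recess spans (500..760, 103..290), with the balls at (558,98) and (700,98). Rough results:
- **Bar:** about (0.499, 0.2235, 0.08).
- **Insert yaw:** about -5°.
- **Stage:** top about 0.163, origin about (0.59, -0.083), yaw about +4°.

Next I'll move the wrist camera over the insert.

Request:
apply_moves(targets=[{"dp":[0.025,-0.037,0.01],"yaw":3},{"dp":[0.05,-0.075,0.02],"yaw":6},{"dp":[0.072,-0.112,0.03],"yaw":9},{"dp":[0.094,-0.147,0.03],"yaw":12},{"dp":[0.116,-0.182,0.03],"yaw":15},{"dp":[0.138,-0.217,0.03],"yaw":17},{"dp":[0.16,-0.252,0.03],"yaw":19},{"dp":[0.182,-0.287,0.03],"yaw":19},{"dp":[0.204,-0.32,0.03],"yaw":19},{"dp":[0.226,-0.352,0.03],"yaw":19},{"dp":[0.243,-0.379,0.03],"yaw":19},{"dp":[0.255,-0.396,0.03],"yaw":19},{"dp":[0.255,-0.396,0.03],"yaw":19},{"dp":[0.255,-0.396,0.03],"yaw":19}], grip=-1)

```text
time_s: 1.32
tcp_pos: [0.5305, 0.2191, 0.2782]
eef_rot: [180.0, 0.0, -5.2]
contact_force: [-0.3, 1.0, 0.2]
gripper_width: 0.0874
gripper_force: 0.0
```

```bash
python3 - <<'E'
from h import *
snap('wrist','w1')
E
```

```text
(no output)
```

View pics/w1.png

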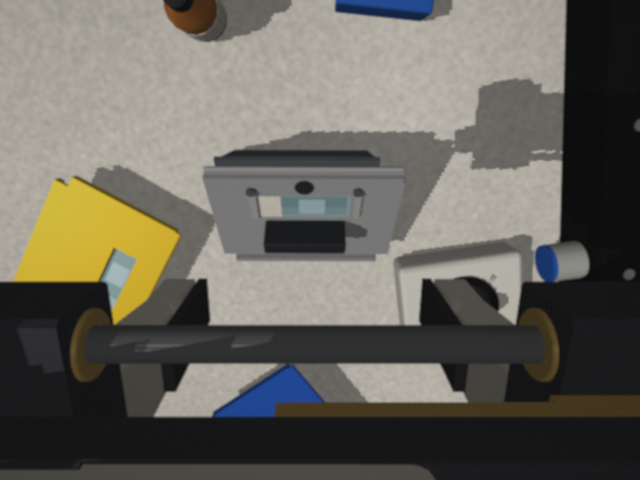

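The insert is well centred in the wrist view, with the bar at (305,236), thumb spot at (304,187), front edge at y≈170 and hook at y≈258. I'll fit the plate plane and the bar extents.

```bash
python3 - <<'E'
from h import *
d=np.load('pics/w1.npz');im=d['image'].astype(int);W=cloud(d,(d['p'],d['e']))
Wt=cloud(np.load('pics/top0.npz'))
v,u=np.mgrid[:480,:640];g=im.sum(2)
reg=(u>222)&(u<392)&(v>180)&(v<254)
pl=reg&(g>240)&np.isfinite(W[...,2])&~((u>235)&(u<372)&(v>178)&(v<262))
P=W[pl];
for _ in range(4):
    c=P.mean(0);n=np.linalg.svd(P-c)[2][2];n*=np.sign(n[2]);rr=(P-c)@n;P=P[abs(rr)<0.0025]
print(len(P),'n',n,'tilt',np.degrees(np.arccos(n[2])),'yaw by n',np.degrees(np.arctan2(-n[1],-n[0])))
b=(u>258)&(u<352)&(v>214)&(v<258)&(g<120);B=W[b];h=(B-c)@n
print('bar h',np.nanpercentile(h,[2,10,50,90,98]))
T=B[h>0.024]
y=np.linalg.svd(T-T.mean(0))[2][0];y*=np.sign(y[1]);print('y axis',y,'yaw',np.degrees(np.arctan2(-y[0],y[1])))
y=y-n*(y@n);y/=np.linalg.norm(y);x=np.cross(y,n)
for a,m in((x,'x'),(y,'y')):
    s=(T-c)@a;lo,hi=np.percentile(s,[2,98]);print(m,'ext',hi-lo)
    c=c+a*(lo+hi)/2
print('x',x);print('plate-top pt under bar',c,'bar centre',c+.014*n)
print('hook',c+.014*n-x*.060-n*.023, 'rail',c+x*.047,'spot seen',pt(W,304,187))
print('front edge seen',pt(W,304,174),'h/x:',(pt(W,304,176)-c)@n,(pt(W,304,174)-c)@x,'hookedge',(pt(W,304,257)-c)@x)
s=W[180:253:1,225];print('bench',pt(W,500,200))
E
```

```text
2297 n [-0.58612627  0.05589596  0.80828933] tilt 36.0708707149568 yaw by n -5.447540295172119
bar h [0.00426355 0.0070324  0.02006099 0.02808158 0.02862769]
y axis [ 0.09542747  0.99543155 -0.0031016 ] yaw -5.475950204557731
x ext 0.011623724419485514
y ext 0.06388492353719895
x [ 0.80477322 -0.07531537  0.5887849 ]
plate-top pt under bar [0.51074464 0.22800025 0.05810926] bar centre [0.50253887 0.22878279 0.06942531]
hook [0.46773338 0.2320161  0.01550756] rail [0.54856898 0.22446042 0.08578215] spot seen [0.5467 0.2245 0.0849]
front edge seen [0.5575 0.2234 0.0871] h/x: -0.0021093451440840796 0.055043240549929616 hookedge -0.0576946918761336
bench [0.5004 0.0311 0.0017]
```

Bar centre is (0.5025, 0.2288, 0.0694), tilt 36.1°, yaw -5.5°, and the seen thumb spot agrees within 2 mm. While the hand is empty, I'll look at the stage.

Request:
apply_moves(targets=[{"dp":[0.009,-0.036,0.005],"yaw":2},{"dp":[0.018,-0.072,0.01],"yaw":4},{"dp":[0.027,-0.108,0.02],"yaw":6},{"dp":[0.036,-0.144,0.02],"yaw":8},{"dp":[0.046,-0.18,0.02],"yaw":9},{"dp":[0.056,-0.216,0.02],"yaw":9},{"dp":[0.064,-0.247,0.02],"yaw":9},{"dp":[0.07,-0.27,0.02],"yaw":9},{"dp":[0.07,-0.27,0.02],"yaw":9},{"dp":[0.07,-0.27,0.02],"yaw":9}])

```text
time_s: 2.2
tcp_pos: [0.6002, -0.0497, 0.2981]
eef_rot: [-180.0, 0.0, 3.9]
contact_force: [0.1, 0.1, -0.1]
gripper_width: 0.0877
gripper_force: 0.0
```

```bash
python3 - <<'E'
from h import *
snap('wrist','w2')
a=cv2.imread('pics/w2.png');cv2.imwrite('pics/w2b.png',np.clip(a*1.8,0,255).astype(np.uint8))
E
```

```text
(no output)
```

View pics/w2b.png

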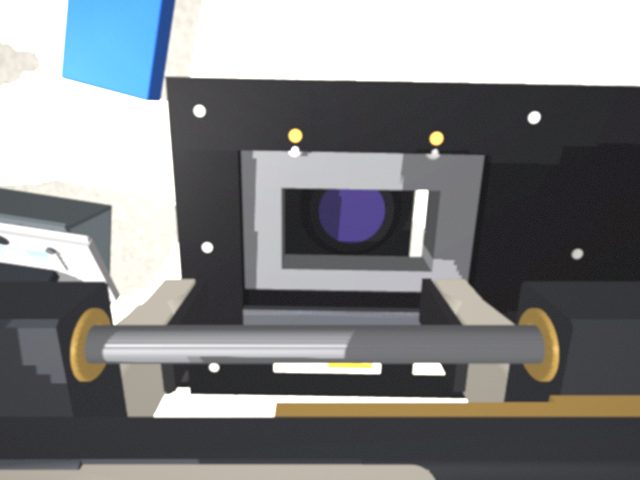

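This brightened view shows the recess floor from (243,150) to (484,155) at the far edge. The balls are at (295,151) and (435,153), the groove at v≈298 and the lip at v≈308. I'll measure it from depth.

```bash
python3 - <<'E'
from h import *
d=np.load('pics/w2.npz');W=cloud(d,(d['p'],d['e']))
def med(u0,u1,v0,v1): return np.nanmedian(W[v0:v1,u0:u1].reshape(-1,3),0)
st=[med(205,235,120,150),med(190,235,200,230),med(500,520,180,220),med(330,400,120,140)];fl=[med(255,275,200,260),med(300,400,165,180),med(450,462,180,240),med(300,400,272,285)]
print('stage',np.round(st,4));print('floor',np.round(fl,4));zt=np.median([a[2] for a in st]);zf=np.median([a[2] for a in fl])
zm=(zt+zf)/2;print(zt,zf,zt-zf)
# edges stage top-> floor
far=[];L=[];Rr=[]
for u in list(range(255,285))+list(range(305,425,3))+list(range(446,474)):
    for v in range(185,130,-1):
        if W[v,u,2]>zm: far.append(W[v-1:v+1,u].mean(0));break
for v in range(165,285,3):
    for u in range(275,225,-1):
        if W[v,u,2]>zm: L.append(W[v,u-1]);break
    for u in range(450,500):
        if W[v,u,2]>zm: Rr.append(W[v,u+1]);break
far,L,Rr=map(np.array,(far,L,Rr))
f=np.polyfit(far[:,1],far[:,0],1);print('far yaw',-np.degrees(np.arctan(f[0])),len(far), 'res',np.std(far[:,0]-np.polyval(f,far[:,1])))
for e in(L,Rr):
    q=np.polyfit(e[:,0],e[:,1],1);print('side yaw',np.degrees(np.arctan(q[0])),'y at .59',np.polyval(q,.59),np.median(e[:,2]))
for yw in (3.8,4.2,4.6):
    a=np.radians(yw);X=np.array([np.cos(a),np.sin(a)]);Y=np.array([-X[1],X[0]])
    fx=np.median(far[:,:2]@X);l=np.median(L[:,:2]@Y);rr=np.median(Rr[:,:2]@Y)
    print(yw,'width',l-rr,'origin',X*(fx-.056)+Y*(l+rr)/2)
print('balls gold',pt(W,295,135),pt(W,436,138),'white',pt(W,295,151),pt(W,435,153))
for v in range(284,326,2): print(v,pt(W,340,v,0))
print('screws',[pt(W,*q) for q in((199,111),(207,247),(214,367),(534,118),(577,254))])
E
```

```text
stage [[ 0.6561  0.0131  0.1639]
 [ 0.6031  0.0181  0.1639]
 [ 0.627  -0.1795  0.1639]
 [ 0.6655 -0.0786  0.1639]]
floor [[ 0.5914 -0.0162  0.1519]
 [ 0.6362 -0.0727  0.1519]
 [ 0.6152 -0.1491  0.1519]
 [ 0.5585 -0.0797  0.152 ]]
0.16393055460121148 0.15193575666181675 0.01199479793939473
 ** On entry to DLASCL parameter number  4 had an illegal value
 ** On entry to DLASCL parameter number  4 had an illegal value
 ** On entry to DLASCL parameter number  4 had an illegal value
 ** On entry to DLASCL parameter number  4 had an illegal value
 ** On entry to DLASCL parameter number  5 had an illegal value
 ** On entry to DLASCL parameter number  4 had an illegal valueTraceback (most recent call last):
  File "<stdin>", line 18, in <module>
    c, resids, rank, s = lstsq(lhs, rhs, rcond)
                         ~~~~~^^^^^^^^^^^^^^^^^
    x, resids, rank, s = _umath_linalg.lstsq(a, b, rcond,
                         ~~~~~~~~~~~~~~~~~~~^^^^^^^^^^^^^
                                             signature=signature)
                                             ^^^^^^^^^^^^^^^^^^^^
    raise LinAlgError("SVD did not converge in Linear Least Squares")
numpy.linalg.LinAlgError: SVD did not converge in Linear Least Squares
```

```bash
python3 - <<'E'
from h import *
d=np.load('pics/w2.npz');W=cloud(d,(d['p'],d['e']));zm=.158
# far/side stage-top edges: first point with z>zm scanning outward from floor
far=[];L=[];Rr=[]
ok=lambda p:np.isfinite(p[2]) and p[2]>.162
for u in list(range(255,285))+list(range(305,425,3))+list(range(446,474)):
    for v in range(175,130,-1):
        if ok(W[v,u]): far.append(W[v,u]);break
for v in range(165,265,3):
    for u in range(270,225,-1):
        if ok(W[v,u]): L.append(W[v,u]);break
    for u in range(455,500):
        if ok(W[v,u]): Rr.append(W[v,u]);break
far,L,Rr=map(np.array,(far,L,Rr))
f=np.polyfit(far[:,1],far[:,0],1);print('far yaw',-np.degrees(np.arctan(f[0])),len(far),'res',np.std(far[:,0]-np.polyval(f,far[:,1])))
for e in(L,Rr):
    q=np.polyfit(e[:,0],e[:,1],1);print('side yaw',np.degrees(np.arctan(q[0])),'y at .59',np.polyval(q,.59),np.std(e[:,1]-np.polyval(q,e[:,0])))
for yw in (3.5,4,4.5):
    a=np.radians(yw);X=np.array([np.cos(a),np.sin(a)]);Y=np.array([-X[1],X[0]])
    fx=np.median(far[:,:2]@X);l=np.median(L[:,:2]@Y);rr=np.median(Rr[:,:2]@Y)
    print(yw,'width',l-rr,'origin',X*(fx-.056)+Y*(l+rr)/2)
print('gold',pt(W,295,135),pt(W,436,138),'white',pt(W,295,151),pt(W,435,153))
for v in range(284,330,2): print(v,W[v,340].round(4))
print('screws',*[pt(W,*q) for q in((199,111),(207,247),(214,367),(534,118),(577,254))])
E
```

```text
far yaw 2.8319330087561743 98 res 0.0002031982136518521
side yaw 2.7792441148994755 y at .59 -0.0013380824331352022 0.00018063320790713942
side yaw 2.9788190319820664 y at .59 -0.16556543558260595 0.00024788109654688814
3.5 width 0.1640687790641648 origin [ 0.5957622  -0.08333104]
4 width 0.16399830342731447 origin [ 0.59562366 -0.08341583]
4.5 width 0.16384896561286788 origin [ 0.59563479 -0.08351217]
gold [ 0.6592 -0.0348  0.1651] [ 0.6634 -0.1244  0.1649] white [ 0.6491 -0.0353  0.164 ] [ 0.6539 -0.1252  0.1647]
284 [ 0.5535 -0.0732  0.1524]
286 [ 0.5514 -0.0735  0.1513]
288 [ 0.5502 -0.0735  0.1522]
290 [ 0.5412 -0.0753  0.1357]
292 [ 0.5395 -0.0754  0.1357]
294 [ 0.5384 -0.0754  0.1371]
296 [ 0.536  -0.0757  0.1355]
298 [ 0.5343 -0.0758  0.1357]
300 [ 0.5327 -0.076   0.1358]
302 [ 0.5307 -0.0762  0.1353]
304 [ 0.5291 -0.0763  0.1356]
306 [ 0.5273 -0.0765  0.1354]
308 [ 0.538  -0.0741  0.1603]
310 [ 0.538  -0.0739  0.1634]
312 [ 0.5369 -0.0739  0.1643]
314 [ 0.5348 -0.0742  0.1634]
316 [ 0.5341 -0.0741  0.1651]
318 [ 0.5322 -0.0743  0.1646]
320 [ 0.5304 -0.0745  0.1642]
322 [ 0.5286 -0.0747  0.1637]
324 [ 0.5268 -0.0748  0.1635]
326 [ 0.6327 -0.0542  0.3571]
328 [ 0.6323 -0.0542  0.3572]
screws [0.6697 0.0259 0.1642] [0.5799 0.0214 0.1649] [0.4855 0.0165 0.1648] [ 0.6797 -0.184   0.1645] [ 0.5923 -0.2331  0.1647]
```

Stage results:
- **Step:** 12.0 mm, with the floor at 0.152.
- **Yaw:** 2.83° from both the walls and the screws.
- **Width:** 164 mm.
- **Origin:** (0.5957, -0.0833), and the lip edge lands at local x = -57. All of these agree with the given sizes.

Next I'll go above the bar.

Request:
apply_moves(targets=[{"dp":[-0.013,0.035,0],"yaw":-2},{"dp":[-0.026,0.07,0],"yaw":-4},{"dp":[-0.039,0.105,0],"yaw":-6},{"dp":[-0.052,0.14,0],"yaw":-8},{"dp":[-0.065,0.175,-0.01],"yaw":-9.4},{"dp":[-0.078,0.21,-0.025],"yaw":-9.4},{"dp":[-0.09,0.243,-0.045],"yaw":-9.4},{"dp":[-0.099,0.268,-0.07],"yaw":-9.4},{"dp":[-0.103,0.279,-0.098],"yaw":-9.4},{"dp":[-0.103,0.279,-0.12],"yaw":-9.4},{"dp":[-0.103,0.279,-0.14],"yaw":-9.4},{"dp":[-0.103,0.279,-0.14],"yaw":-9.4},{"dp":[-0.103,0.279,-0.14],"yaw":-9.4}])

```text
time_s: 3.33
tcp_pos: [0.4961, 0.2302, 0.1583]
eef_rot: [179.9, 0.1, -5.3]
contact_force: [-0.5, 0.3, 1.2]
gripper_width: 0.0875
gripper_force: 0.0
```

Request:
apply_moves(targets=[{"dp":[0.0005,-0.0005,-0.02],"yaw":-0.2},{"dp":[0.0005,-0.0005,-0.04],"yaw":-0.2},{"dp":[0.0005,-0.0005,-0.052],"yaw":-0.2},{"dp":[0.0005,-0.0005,-0.062],"yaw":-0.2},{"dp":[0.0005,-0.0005,-0.07],"yaw":-0.2},{"dp":[0.0005,-0.0005,-0.077],"yaw":-0.2},{"dp":[0.0005,-0.0005,-0.077],"yaw":-0.2},{"dp":[0.0005,-0.0005,-0.077],"yaw":-0.2},{"dp":[0.0005,-0.0005,-0.077],"yaw":-0.2}])

```text
time_s: 4.08
tcp_pos: [0.4981, 0.2292, 0.0823]
eef_rot: [-180.0, -0.0, -5.6]
contact_force: [-0.4, 0.1, 0.3]
gripper_width: 0.0876
gripper_force: 0.0
```

No contact so far. I'll lower 1 mm more and close.

Request:
apply_moves(targets=[{"dp":[-0.001,0,-0.001],"yaw":0.1},{"dp":[-0.001,0,-0.001],"yaw":0.1},{"dp":[-0.001,0,-0.001],"yaw":0.1},{"dp":[-0.001,0,-0.001],"yaw":0.1},{"dp":[-0.001,0,-0.001],"yaw":0.1},{"dp":[-0.001,0,-0.001],"yaw":0.1},{"dp":[-0.001,0,-0.001],"yaw":0.1},{"dp":[-0.001,0,-0.001],"yaw":0.1}], grip=1, squeeze=50)

```text
time_s: 4.75
tcp_pos: [0.4968, 0.2292, 0.0809]
eef_rot: [-180.0, -0.0, -5.5]
contact_force: [-1.7, 2.2, 4.4]
gripper_width: 0.0695
gripper_force: 50.0
```

Request:
apply_moves(targets=[{"dp":[0,0,0.003],"yaw":0},{"dp":[0.001,0,0.01],"yaw":0},{"dp":[0.002,0,0.025],"yaw":0},{"dp":[0.003,0,0.05],"yaw":0},{"dp":[0.003,0,0.08],"yaw":0},{"dp":[0.003,0,0.115],"yaw":0},{"dp":[0.003,0,0.15],"yaw":0},{"dp":[0.003,0,0.18],"yaw":0},{"dp":[0.003,0,0.2],"yaw":0},{"dp":[0.003,0,0.2],"yaw":0},{"dp":[0.003,0,0.2],"yaw":0}])

```text
time_s: 5.67
tcp_pos: [0.4994, 0.2287, 0.2812]
eef_rot: [-179.9, -0.0, -5.6]
contact_force: [-0.8, -0.2, -4.0]
gripper_width: 0.0697
gripper_force: 50.0
```

```bash
python3 - <<'E'
from h import *
snap('wrist','w3')
E
```

```text
(no output)
```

View pics/w3.png

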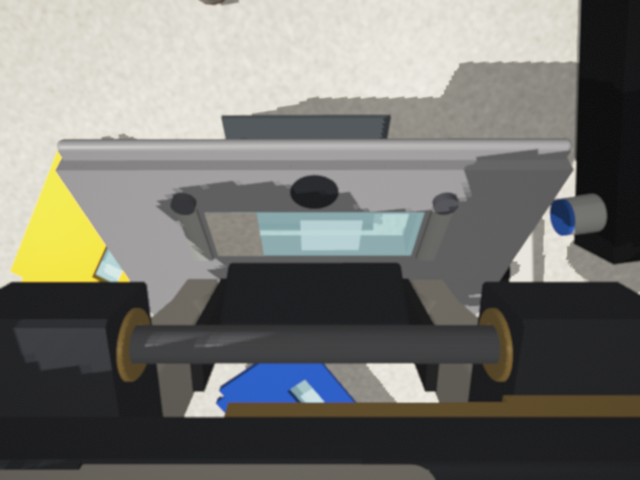

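The insert is held with its tilt kept. The thumb spot is at (314,190), the front nose edge at v≈147 and the bar top at (315,280). I'll measure its pose in the tool frame and plan the path.

```bash
cat > held.py <<'E'
from h import *
def held(fn,quiet=False):
    d=np.load(f'pics/{fn}.npz')
    T=np.eye(3)*[1,-1,-1]  # report in hand frame: x tool x, y left, z up
    W=cloud(d,(np.zeros(3),[180,0,0]))
    v,u=np.mgrid[:480,:640]
    m=(v>172)&(v<258)&(u>105)&(u<535)&np.isfinite(W[...,2])&~((u>160)&(u<465)&(v>176))
    P=W[m]
    for k in range(8):
        c=np.median(P,0) if k==0 else P.mean(0);n=np.linalg.svd(P-c)[2][2];n*=np.sign(n[2]);P=P[abs((P-c)@n)<(.006 if k<4 else .002)]
    g=d['image'].astype(int).sum(2)
    s=(g<150)&(u>285)&(u<345)&(v>172)&(v<212);S=W[s];S=np.nanmedian(S[abs((S-c)@n)<.004],0)
    return d,W,P,c,n,S
E
python3 - <<'E'
from held import *
d,W,P,c,n,S=held('w3')
print(len(P),'n',n,'tilt',np.degrees(np.arctan2(np.hypot(*n[:2]),n[2])),'spot',S)
print('n yaw',np.degrees(np.arctan2(-n[1],-n[0])))
y=np.array([0,1,0.]);y-=n*(y@n);y/=np.linalg.norm(y);x=np.cross(y,n)
S=S-n*((S-c)@n);bar=S-x*.047+n*.014;print('bar from spot rel TCP (hand axes)',bar,'x',x)
# front nose edge
E=[]
for u in range(80,550,5):
    for v in range(125,170):
        p=W[v,u]
        if np.isfinite(p[2]) and abs((p-c)@n+.0045)<.004: E.append(p);break
E=np.array(E);f=np.polyfit(E[:,1],E[:,0],1);print('edge yaw',-np.degrees(np.arctan(f[0])),len(E),'edge x rel bar',np.median((E-bar)@x))
# plate y extents on row
for v in(185,200,220):
    ok=[p[1] for p in W[v] if np.isfinite(p[2]) and abs((p-c)@n)<.002];print(min(ok),max(ok))
H=bar-x*.060-n*.023;print('hook rel TCP',H)
E
```

```text
5510 n [-5.89865579e-01 -1.84700525e-04  8.07501433e-01] tilt 36.147471901332665 spot [ 0.05018614 -0.0011977   0.00369818]
n yaw 0.017940630196533608
bar from spot rel TCP (hand axes) [ 0.00411667 -0.00120024 -0.01291379] x [ 8.07501447e-01 -1.35525272e-20  5.89865589e-01]
edge yaw 0.13192172032353675 94 edge x rel bar 0.06270145118327748
-0.08157589138951923 0.07975921855941105
-0.08096053901325515 0.07889659566136507
-0.08128381804863445 0.07875326889445221
hook rel TCP [-0.03076651 -0.00119599 -0.06687826]
```

The held pose is consistent: tilt 36.15°, yaw 0 in the hand, and the hook at (-30.8, -1.0, -66.9) mm from the TCP. I'll move to a point on the 36° entry line, above the opening.

Request:
apply_moves(targets=[{"dp":[0.006,-0.015,0],"yaw":0.5},{"dp":[0.018,-0.042,0],"yaw":1.5},{"dp":[0.031,-0.075,0],"yaw":2.5},{"dp":[0.045,-0.109,0],"yaw":3.5},{"dp":[0.06,-0.143,0],"yaw":4.5},{"dp":[0.074,-0.178,0],"yaw":5.5},{"dp":[0.089,-0.213,0],"yaw":6.5},{"dp":[0.103,-0.246,0],"yaw":7.5},{"dp":[0.115,-0.275,-0.005],"yaw":8.4},{"dp":[0.123,-0.295,-0.013],"yaw":8.4},{"dp":[0.127,-0.305,-0.021],"yaw":8.4},{"dp":[0.129,-0.309,-0.026],"yaw":8.4},{"dp":[0.129,-0.309,-0.026],"yaw":8.4},{"dp":[0.129,-0.309,-0.026],"yaw":8.4},{"dp":[0.129,-0.309,-0.026],"yaw":8.4}])

```text
time_s: 6.97
tcp_pos: [0.6285, -0.079, 0.2547]
eef_rot: [-180.0, 0.0, 2.9]
contact_force: [0.9, 1.1, -3.7]
gripper_width: 0.0695
gripper_force: 50.0
```

```bash
python3 - <<'E'
from held import *
d=np.load('pics/w2.npz');W=cloud(d,(d['p'],d['e']));print('bench w2',pt(W,30,150,4),pt(W,110,130,4), d['p'])
for f in('w3',):
    d=np.load(f'pics/{f}.npz');W=cloud(d,(d['p'],d['e']));print(f,pt(W,300,40,4),pt(W,100,60,4))
c,_=snap('wrist','w4')
d,W,P,c,n,S=held('w4');print(np.degrees(np.arctan2(np.hypot(*n[:2]),n[2])),S,d['p'],d['e'])
# stage visible beyond insert in this view?
W=cloud(d,(d['p'],d['e']));Z=W[...,2]
for nm,lo,hi in(('top',.157,.17),('floor',.146,.157)):
    m=(Z>lo)&(Z<hi);print(nm,m.sum(),np.median(Z[m]) if m.any() else 0)
snap('side','s4')
E
```

```text
bench w2 [0.6152 0.2426 0.0015] [0.6409 0.1595 0.0017] [ 0.60015211 -0.04967845  0.29813866]
w3 [0.6368 0.2275 0.0014] [0.638  0.4151 0.0014]
36.02472201578676 [ 0.05022813 -0.0012259   0.00384358] [ 0.62846786 -0.07900257  0.25469507] [-1.79996010e+02  2.86354586e-03  2.91790803e+00]
top 27580 0.16391072787997935
floor 393 0.15185025037157723
```

Request:
apply_moves(targets=[{"dp":[-0.003,-0.001,-0.002],"yaw":0},{"dp":[-0.01,-0.002,-0.007],"yaw":0},{"dp":[-0.018,-0.003,-0.013],"yaw":0},{"dp":[-0.026,-0.003,-0.018],"yaw":0},{"dp":[-0.034,-0.0035,-0.024],"yaw":0},{"dp":[-0.04,-0.0038,-0.0285],"yaw":0},{"dp":[-0.0447,-0.0039,-0.032],"yaw":0},{"dp":[-0.0447,-0.0039,-0.032],"yaw":0},{"dp":[-0.0447,-0.0039,-0.032],"yaw":0},{"dp":[-0.0447,-0.0039,-0.032],"yaw":0},{"dp":[-0.0447,-0.0039,-0.032],"yaw":0}])

```text
time_s: 7.98
tcp_pos: [0.5845, -0.084, 0.2229]
eef_rot: [180.0, -0.0, 2.9]
contact_force: [0.3, -0.1, -3.8]
gripper_width: 0.0693
gripper_force: 50.0
```

```bash
cat > loc.py <<'E'
from plant import get_state
import numpy as np
s=get_state();p=s['tcp_pos'];a=np.radians(2.83);d=p-[.5957,-.0833,.152]
x=d[0]*np.cos(a)+d[1]*np.sin(a);y=-d[0]*np.sin(a)+d[1]*np.cos(a)
H=np.array([x-.0308,y-.001,d[2]-.0669])*1e3
print('t',s['time_s'],'p',p.round(4),'yaw',s['eef_rot'][2],'F',s['contact_force'].round(1),'M',s['moment'].round(2))
print('H local',H.round(2),'clear above floor edge',round((H[0]+46)*-.588+H[2]*.809,2))
E
python3 loc.py
```

```text
t 7.9833 p [ 0.5845 -0.084   0.2229] yaw 2.8519774103255795 F [ 0.3 -0.1 -3.8] M [-0.05 -0.01 -0.01]
H local [-42.04  -1.13   3.99] clear above floor edge 0.9
```

Request:
apply_moves(targets=[{"dp":[-0.001,0.0006,-0.0006],"yaw":0},{"dp":[-0.003,0.0007,-0.002],"yaw":0},{"dp":[-0.005,0.0008,-0.0034],"yaw":0},{"dp":[-0.007,0.0007,-0.0049],"yaw":0},{"dp":[-0.009,0.0006,-0.0063],"yaw":0},{"dp":[-0.0105,0.0006,-0.0074],"yaw":0},{"dp":[-0.0105,0.0006,-0.0074],"yaw":0},{"dp":[-0.0105,0.0006,-0.0074],"yaw":0}])

```text
time_s: 8.65
tcp_pos: [0.5733, -0.0835, 0.2152]
eef_rot: [180.0, 0.0, 2.8]
contact_force: [0.1, -0.5, -3.6]
gripper_width: 0.0696
gripper_force: 50.0
```

```bash
python3 loc.py
```

```text
t 8.65 p [ 0.5733 -0.0835  0.2152] yaw 2.849624899668684 F [ 0.1 -0.5 -3.6] M [-0.03  0.04  0.05]
H local [-53.15  -0.06  -3.73] clear above floor edge 1.18
```

Request:
apply_moves(targets=[{"dp":[-0.002,-0.0001,-0.0015],"yaw":0},{"dp":[-0.004,-0.0002,-0.003],"yaw":0},{"dp":[-0.006,-0.0003,-0.0045],"yaw":0},{"dp":[-0.0076,-0.0004,-0.0057],"yaw":0},{"dp":[-0.0076,-0.0004,-0.0057],"yaw":0},{"dp":[-0.0076,-0.0004,-0.0057],"yaw":0},{"dp":[-0.0076,-0.0004,-0.0057],"yaw":0}])

```text
time_s: 9.23
tcp_pos: [0.566, -0.0838, 0.2096]
eef_rot: [180.0, -0.0, 2.9]
contact_force: [0.3, 0.0, -4.2]
gripper_width: 0.0691
gripper_force: 50.0
```

```bash
python3 loc.py; python3 - <<'E'
# plan lowering path: feasible H(theta) maximising clearance, pivot path
import numpy as np
def poly(a,b,n=12): return np.linspace(a,b,n)
outer=[(-68,0),(55,0),(55,4.5),(49,4.5),(49,9),(-55,9),(-55,4),(-63,4),(-63,9),(-68,9)]
pts=np.vstack([poly(np.array(outer[i],float),np.array(outer[(i+1)%10],float),60) for i in range(10)])
def rect(p,x0,x1,z0,z1): # signed dist outside rect
    dx=np.maximum(np.maximum(x0-p[:,0],p[:,0]-x1),0);dz=np.maximum(np.maximum(z0-p[:,1],p[:,1]-z1),0)
    ins=np.minimum(np.minimum(p[:,0]-x0,x1-p[:,0]),np.minimum(p[:,1]-z0,z1-p[:,1]))
    return np.where((dx==0)&(dz==0),-ins,np.hypot(dx,dz))
def clr(H,th):
    c,s=np.cos(th),np.sin(th);q=pts+[68,0];P=np.c_[q[:,0]*c-q[:,1]*s,q[:,0]*s+q[:,1]*c]+H
    d=min(rect(P,-61,-57,5.6,12).min(),rect(P,-100,-61,10,12).min(),rect(P,-100,-70,-16,12).min(),rect(P,-46,56,-16,0).min(),rect(P,56,90,0,12).min(),rect(P,-70,-46,-30,-16).min())
    for x,z in[(57,7.5)]: d=min(d,(np.hypot(P[:,0]-x,P[:,1]-z)-5).min())
    return d
piv=np.array([60-.6+.6,33.])
prev=np.array([-60.8,-9.5])
for deg in(36,33,30,27,24,21,18,15,12,10,8,7,6,5.5,5):
    th=np.radians(deg);best=None
    for x in np.arange(-71,-56,.25):
        for z in np.arange(-14,4,.25):
            H=np.array([x,z])
            k=min(clr(H,th),1)-.03*np.hypot(*(H-prev))
            if best is None or k>best[0]: best=(k,H,clr(H,th))
    prev=best[1];c,s=np.cos(th),np.sin(th)
    print(deg,prev,'clr',round(best[2],2),'pivot',np.round([prev[0]+piv[0]*c-piv[1]*s,prev[1]+piv[0]*s+piv[1]*c],1))
E
```

```text
t 9.2333 p [ 0.566  -0.0838  0.2096] yaw 2.8503682442563765 F [ 0.3  0.  -4.2] M [-0.01  0.01 -0.08]
H local [-60.54  -0.07  -9.32] clear above floor edge 1.01
36 [-60.75  -9.5 ] clr 1.29 pivot [-31.6  52.5]
33 [-61.  -9.] clr 1.02 pivot [-28.7  51.4]
30 [-61.5   -8.25] clr 1.06 pivot [-26.   50.3]
27 [-62.   -7.5] clr 1.02 pivot [-23.5  49.1]
24 [-62.25  -6.5 ] clr 1.05 pivot [-20.9  48.1]
21 [-63.   -5.5] clr 1.06 pivot [-18.8  46.8]
18 [-64.    -4.75] clr 1.05 pivot [-17.1  45.2]
15 [-64.75  -4.  ] clr 1.06 pivot [-15.3  43.4]
12 [-65.25  -3.25] clr 1.0 pivot [-13.4  41.5]
10 [-65.75  -2.5 ] clr 1.08 pivot [-12.4  40.4]
8 [-66.25  -1.75] clr 1.15 pivot [-11.4  39.3]
7 [-66.25  -1.5 ] clr 1.04 pivot [-10.7  38.6]
6 [-68.    -0.25] clr 0.67 pivot [-11.8  38.8]
5.5 [-68.75   0.  ] clr 0.33 pivot [-12.2  38.6]
5 [-69.    0.5] clr 0.04 pivot [-12.1  38.6]
```

Milestone 1's geometry holds: the hook is at (-60.5, 0, -9.3) with a 36° tilt and no contact force. Now I'll loosen the grip so the insert can pivot on the bar, and follow the lowering path in steps.

Request:
apply_moves(targets=[{"dp":[0,0,0],"yaw":0},{"dp":[0,0,0],"yaw":0},{"dp":[0.0015,0.0001,-0.0006],"yaw":0},{"dp":[0.003,0.0002,-0.0012],"yaw":0},{"dp":[0.0045,0.0003,-0.0018],"yaw":0},{"dp":[0.0056,0.0003,-0.0022],"yaw":0},{"dp":[0.0056,0.0003,-0.0022],"yaw":0},{"dp":[0.0056,0.0003,-0.0022],"yaw":0}], squeeze=10)

```text
time_s: 9.9
tcp_pos: [0.5715, -0.0835, 0.2071]
eef_rot: [-180.0, 0.0, 2.8]
contact_force: [0.1, 0.6, -4.7]
gripper_width: 0.0701
gripper_force: 10.0
```

```bash
cat > tilt.py <<'E'
from held import *
import sys
snap('wrist',sys.argv[1])
d,W,P,c,n,S=held(sys.argv[1])
print(len(P),'tilt',np.degrees(np.arctan2(-n[0],n[2])),'roll',np.degrees(n[1]),'spot',S)
S=S-n*((S-c)@n);x=np.cross([0,1,0],n);x/=np.linalg.norm(x)
Hr=S-x*.107-n*.009;from plant import get_state
p=d['p'];a=np.radians(2.83);q=p-[.5957,-.0833,.152]
L=np.array([q[0]*np.cos(a)+q[1]*np.sin(a),-q[0]*np.sin(a)+q[1]*np.cos(a),q[2]])
s=get_state();print('H local mm',((L+Hr)*1e3).round(1),'tcp local',(L*1e3).round(1),'F',s['contact_force'].round(1),'t',s['time_s'])
E
python3 tilt.py w5
```

```text
11261 tilt 30.942040907650572 roll 0.020168798282878105 spot [nan nan nan]
H local mm [nan nan nan] tcp local [-24.1   1.   55.1] F [ 0.4 -0.2 -3.1] t 9.95
  return np.nanmean(a, axis, out=out, keepdims=keepdims)
```

It is rotating as planned: 31° with only small forces. Continuing.

Request:
apply_moves(targets=[{"dp":[0.0013,0.0001,-0.0006],"yaw":0},{"dp":[0.0025,0.0001,-0.0012],"yaw":0},{"dp":[0.0038,0.0002,-0.0017],"yaw":0},{"dp":[0.0051,0.0003,-0.0022],"yaw":0},{"dp":[0.0062,0.0003,-0.0029],"yaw":0},{"dp":[0.0072,0.0003,-0.0036],"yaw":0},{"dp":[0.0072,0.0003,-0.0036],"yaw":0},{"dp":[0.0072,0.0003,-0.0036],"yaw":0}])

```text
time_s: 10.62
tcp_pos: [0.5788, -0.0832, 0.2036]
eef_rot: [180.0, -0.0, 2.8]
contact_force: [0.2, 0.2, -4.1]
gripper_width: 0.0698
gripper_force: 10.0
```

```bash
sed -i 's/(v>172)&(v<212)/(v>150)\&(v<285)/' held.py; python3 tilt.py w6; python3 loc.py|head -1
```

```text
10796 tilt 22.25826831075534 roll 0.015588036973065824 spot [ 0.01327802 -0.00122108 -0.02110136]
H local mm [-98.   -0.3 -21.4] tcp local [-16.9   0.9  51.6] F [-0.4  0.4 -3.6] t 10.6667
t 10.6667 p [ 0.5788 -0.0832  0.2036] yaw 2.850078510927552 F [-0.4  0.4 -3.6] M [-0.07  0.08 -0.07]
```

Request:
apply_moves(targets=[{"dp":[0.0009,0,-0.0008],"yaw":0},{"dp":[0.0017,0.0001,-0.0016],"yaw":0},{"dp":[0.0026,0.0001,-0.0025],"yaw":0},{"dp":[0.0035,0.0002,-0.0034],"yaw":0},{"dp":[0.0044,0.0002,-0.0043],"yaw":0},{"dp":[0.0054,0.0003,-0.0053],"yaw":0},{"dp":[0.0054,0.0003,-0.0053],"yaw":0},{"dp":[0.0054,0.0003,-0.0053],"yaw":0}])

```text
time_s: 11.33
tcp_pos: [0.5842, -0.083, 0.1987]
eef_rot: [180.0, -0.0, 2.9]
contact_force: [-1.5, -0.5, 1.4]
gripper_width: 0.0702
gripper_force: 10.0
```

```bash
python3 - <<'E'
s=open('held.py').read()
i=s.index("    s=(g<150)");j=s.index("    return")
s=s[:i]+"""    k=((g<170)&(u>270)&(u<360)&(v>120)&(v<300)&(abs((W-c)@n)<.003)).astype(np.uint8)
    N,lab,st,cen=cv2.connectedComponentsWithStats(cv2.morphologyEx(k,cv2.MORPH_OPEN,np.ones((3,3),np.uint8)))
    cand=[i for i in range(1,N) if 400<st[i,4]<2500 and 25<st[i,2]<65 and st[i,3]<50]
    S=np.full(3,np.nan)
    for i in range(1,N):
        if st[i,4]>100: print('blob',st[i],cen[i].round(),np.nanmedian(W[lab==i],0).round(4))
    if cand: S=np.nanmean(W[lab==cand[0]],0)
"""+s[j:]
open('held.py','w').write(s)
E
python3 tilt.py w7
```

```text
10094 tilt 14.13361637619206 roll 0.00016956443243194751 spot [nan nan nan]
H local mm [nan nan nan] tcp local [-11.5   0.9  46.7] F [-1.1  0.4  1.9] t 11.3833
```

View pics/w7.png

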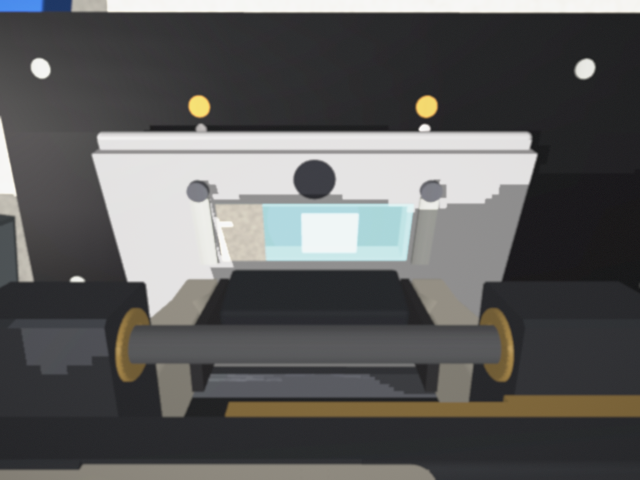

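The view shows the insert between the balls, with the nose at v≈140, the spot at (314,179), and the gold ball marks centred on it at (199,106) and (427,106). I'll check the pose at the spot.

```bash
python3 - <<'E'
from h import *
d=np.load('pics/w7.npz');W=cloud(d,(np.zeros(3),[180,0,0]))
v,u=np.mgrid[:480,:640]
m=((u>125)&(u<175)&(v>165)&(v<255)|(u>450)&(u<505)&(v>165)&(v<255)|(u>230)&(u<400)&(v>160)&(v<185))&np.isfinite(W[...,2])
P=W[m]
for k in range(6): c=P.mean(0);n=np.linalg.svd(P-c)[2][2];n*=np.sign(n[2]);P=P[abs((P-c)@n)<.0025]
print(len(P),m.sum(),np.degrees(np.arctan2(-n[0],n[2])))
S=pt(W,314,179,3);S=S-n*((S-c)@n);x=np.cross([0,1,0],n);x/=np.linalg.norm(x)
L=np.array([-11.5,.9,46.7])/1e3
print('spot',S,'H',((L+S-x*.107-n*.009)*1e3).round(1),'nose',((L+S+x*.016-n*.009)*1e3).round(1))
E
```

```text
13176 13176 14.171977078387586
spot [ 0.0511974  -0.00119994 -0.01608573] H [-61.8  -0.3  -4.3] nose [57.4 -0.3 25.8]
```

The hook is about 3 mm too far +x, with its tip touching under the lip. I'll slide it back down along its slope.

Request:
apply_moves(targets=[{"dp":[-0.0008,0,-0.0002],"yaw":0},{"dp":[-0.0016,-0.0001,-0.0004],"yaw":0},{"dp":[-0.0024,-0.0001,-0.0006],"yaw":0},{"dp":[-0.0032,-0.0002,-0.0008],"yaw":0},{"dp":[-0.0038,-0.0002,-0.001],"yaw":0},{"dp":[-0.0038,-0.0002,-0.001],"yaw":0},{"dp":[-0.0038,-0.0002,-0.001],"yaw":0}])

```text
time_s: 11.97
tcp_pos: [0.5793, -0.0831, 0.1966]
eef_rot: [-180.0, 0.1, 2.8]
contact_force: [-0.2, 0.4, -1.5]
gripper_width: 0.0699
gripper_force: 10.0
```

```bash
cat > tilt.py <<'E'
from h import *
import sys
snap('wrist',sys.argv[1]);d=np.load(f'pics/{sys.argv[1]}.npz');W=cloud(d,(np.zeros(3),[180,0,0]))
from plant import get_state
v,u=np.mgrid[:480,:640]
m=((u>125)&(u<175)&(v>165)&(v<255)|(u>450)&(u<505)&(v>165)&(v<255)|(u>230)&(u<400)&(v>160)&(v<185))&np.isfinite(W[...,2])
P=W[m]
for k in range(8): c=P.mean(0);n=np.linalg.svd(P-c)[2][2];n*=np.sign(n[2]);P=P[abs((P-c)@n)<(.006 if k<3 else .0025)]
g=d['image'].astype(int).sum(2)
k=((g<230)&(u>275)&(u<355)&(v>135)&(v<215)&(abs((W-c)@n)<.003)).astype(np.uint8)
N,lab,st,cen=cv2.connectedComponentsWithStats(k);st[0,4]=0
cand=[i for i in range(1,N) if 20<st[i,2]<60 and 15<st[i,3]<50 and st[i,4]>300]
print(len(P),m.sum(),'tilt',np.degrees(np.arctan2(-n[0],n[2])),'roll',np.degrees(n[1]),[(st[i],cen[i]) for i in cand])
S=np.nanmean(W[lab==cand[0]],0);S=S-n*((S-c)@n);x=np.cross([0,1,0],n);x/=np.linalg.norm(x)
a=np.radians(2.83);q=d['p']-[.5957,-.0833,.152]
L=np.array([q[0]*np.cos(a)+q[1]*np.sin(a),-q[0]*np.sin(a)+q[1]*np.cos(a),q[2]])
s=get_state();print('spot rel tcp',S,'H',((L+S-x*.107-n*.009)*1e3).round(1),'nose',((L+S+x*.016-n*.009)*1e3).round(1),'tcpL',(L*1e3).round(1),'F',s['contact_force'].round(1),'t',s['time_s'])
E
python3 tilt.py w8
```

```text
13171 13171 tilt 12.889186552538842 roll 0.012917321349081587 [(array([ 295,  161,   39,   38, 1153], dtype=int32), array([314.02601908, 179.37640937]))]
spot rel tcp [ 0.05079419 -0.00122908 -0.01731806] H [-67.9  -0.2  -5.3] nose [52.  -0.2 22.1] tcpL [-16.4   1.   44.6] F [-1.1 -0.4 -1.9] t 12.0167
```

Request:
apply_moves(targets=[{"dp":[0.001,0,-0.0002],"yaw":0},{"dp":[0.002,0.0001,-0.0004],"yaw":0},{"dp":[0.003,0.0001,-0.0006],"yaw":0},{"dp":[0.004,0.0002,-0.0009],"yaw":0},{"dp":[0.0042,0.0002,-0.0014],"yaw":0},{"dp":[0.0042,0.0002,-0.0018],"yaw":0},{"dp":[0.0042,0.0002,-0.0018],"yaw":0},{"dp":[0.0042,0.0002,-0.0018],"yaw":0}], squeeze=8)

```text
time_s: 12.68
tcp_pos: [0.5845, -0.0829, 0.1956]
eef_rot: [180.0, -0.0, 2.8]
contact_force: [0.2, -0.4, -3.9]
gripper_width: 0.0696
gripper_force: 8.0
```

```bash
python3 tilt.py w9
```

```text
13175 13175 tilt 9.43954179998592 roll -0.004773703621324616 [(array([ 295,  161,   39,   38, 1125], dtype=int32), array([314.16266667, 179.60266667]))]
spot rel tcp [ 0.05019982 -0.00128083 -0.02037692] H [-65.   -0.3  -3.3] nose [56.3 -0.3 16.9] tcpL [-11.2   0.9  43.6] F [-0.9 -1.3 -3.3] t 12.7333
```

Request:
apply_moves(targets=[{"dp":[-0.0004,0,-0.0003],"yaw":0},{"dp":[-0.0008,0,-0.0006],"yaw":0},{"dp":[-0.0012,0,-0.001],"yaw":0},{"dp":[-0.0012,0,-0.0014],"yaw":0},{"dp":[-0.0012,0,-0.0014],"yaw":0},{"dp":[-0.0012,0,-0.0014],"yaw":0}], squeeze=6)

```text
time_s: 13.23
tcp_pos: [0.5833, -0.0829, 0.1942]
eef_rot: [-180.0, -0.0, 2.9]
contact_force: [-0.4, 0.3, -2.2]
gripper_width: 0.0698
gripper_force: 6.0
```

```bash
python3 tilt.py w10
```

```text
13181 13181 tilt 7.797622934964666 roll 0.009066040705048255 [(array([ 296,  162,   37,   37, 1108], dtype=int32), array([314.00270758, 179.91516245]))]
spot rel tcp [ 0.04981548 -0.00121913 -0.02192378] H [-67.4  -0.2  -3.2] nose [54.5 -0.2 13.5] tcpL [-12.4   1.   42.2] F [ 0.3  0.  -2.2] t 13.2833
```

Request:
apply_moves(targets=[{"dp":[0,0,-0.0005],"yaw":0},{"dp":[0.0003,0,-0.001],"yaw":0},{"dp":[0.0005,0,-0.0014],"yaw":0},{"dp":[0.0005,0,-0.0014],"yaw":0},{"dp":[0.0005,0,-0.0014],"yaw":0}], squeeze=4)

```text
time_s: 13.7
tcp_pos: [0.5834, -0.0829, 0.193]
eef_rot: [180.0, 0.0, 2.9]
contact_force: [-4.5, 0.5, 3.4]
gripper_width: 0.07
gripper_force: 4.0
```

```bash
python3 tilt.py w11
```

```text
13177 13177 tilt 5.95725747242767 roll 0.02136201195039767 [(array([ 296,  162,   37,   37, 1110], dtype=int32), array([314.07027027, 180.23873874]))]
spot rel tcp [ 0.04940696 -0.00124578 -0.0235645 ] H [-68.3  -0.3  -2.6] nose [54.  -0.3 10.2] tcpL [-12.2   1.   41. ] F [-3.1  1.2  3.3] t 13.75
```

The nose has almost reached the balls, at 6° with the hook at -68.3. I'll release and rise.

Request:
apply_moves(targets=[{"dp":[0,0,0],"yaw":0},{"dp":[0,0,0],"yaw":0},{"dp":[0,0,0],"yaw":0},{"dp":[0,0,0],"yaw":0},{"dp":[0,0,0],"yaw":0},{"dp":[0,0,0.002],"yaw":0},{"dp":[0,0,0.01],"yaw":0},{"dp":[0,0,0.03],"yaw":0},{"dp":[0,0,0.05],"yaw":0},{"dp":[0,0,0.05],"yaw":0},{"dp":[0,0,0.05],"yaw":0}], grip=-1)

```text
time_s: 14.67
tcp_pos: [0.5845, -0.0829, 0.2447]
eef_rot: [-180.0, -0.2, 2.9]
contact_force: [0.2, -0.2, -0.3]
gripper_width: 0.0877
gripper_force: 0.0
```

```bash
python3 - <<'E'
from h import *
snap('wrist','w12')
E
```

```text
(no output)
```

View pics/w12.png

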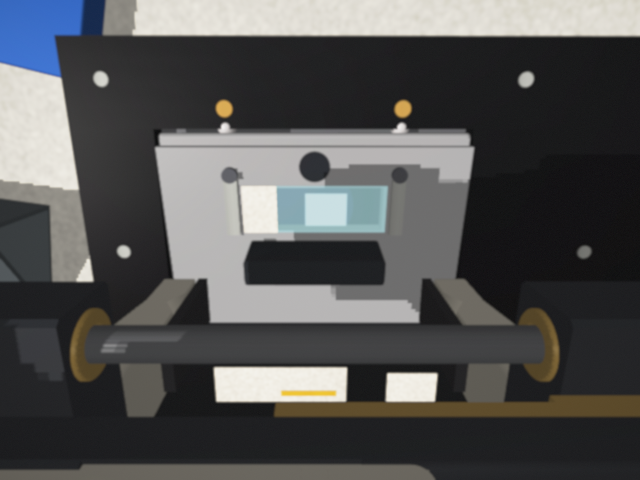

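The insert is released and lies in the recess with its nose on the balls; the spot is at (315,167) and the nose at v≈140. I'll compute its pose.

```bash
cat > rest.py <<'E'
from h import *
import sys
def rest(fn,box):
    d=np.load(f'pics/{fn}.npz');W=cloud(d,(d['p'],d['e']));v,u=np.mgrid[:480,:640]
    m=np.zeros((480,640),bool)
    for a,b,e,f in box: m|=(u>a)&(u<b)&(v>e)&(v<f)
    P=W[m&np.isfinite(W[...,2])]
    for k in range(8): c=P.mean(0);n=np.linalg.svd(P-c)[2][2];n*=np.sign(n[2]);P=P[abs((P-c)@n)<(.004 if k<3 else .002)]
    a=np.radians(2.83);X=np.array([np.cos(a),np.sin(a),0]);Y=np.array([-X[1],X[0],0]);O=np.array([.5957,-.0833,.152])
    print(len(P),'tilt',np.degrees(np.arctan2(-n@X,n[2])),'roll',np.degrees(n@Y))
    g=d['image'].astype(int).sum(2);k=((g<230)&(u>285)&(u<345)&(v>140)&(v<190)&(abs((W-c)@n)<.003)).astype(np.uint8)
    N,lab,st,cen=cv2.connectedComponentsWithStats(k);i=max(range(1,N),key=lambda i:st[i,4]);print(st[i],cen[i])
    S=np.nanmean(W[lab==i],0);x=np.cross(Y,n);q=S-O;H=S-x*.107-n*.009-O
    E=[[p@X,p@Y] for uu in range(175,455,6) for p in [W[136:147,uu][np.argmin(np.where(np.isfinite(W[136:147,uu,2]),W[136:147,uu]@-X,9))]]]
    print('spot world',S.round(4),'local',[round(float(q@w)*1e3,1) for w in(X,Y,[0,0,1])],'H',[round(float(H@w)*1e3,1) for w in(X,Y,[0,0,1])])
if __name__=='__main__': rest(sys.argv[1],[(180,220,155,280),(415,450,155,280),(240,390,152,180)])
E
python3 rest.py w12
```

```text
12940 tilt 5.910421109520938 roll 0.01927958658079736
[300 153  30  28 646] [314.3498452  166.58204334]
spot world [ 0.6325 -0.0818  0.1698] local [36.9, -0.4, 17.8] H [-68.6, -0.4, -2.2]
```

Request:
apply_moves(targets=[{"dp":[0.01,0,0],"yaw":0},{"dp":[0.025,0.0005,0],"yaw":0},{"dp":[0.04,0.001,0],"yaw":0},{"dp":[0.0485,0.001,0],"yaw":0},{"dp":[0.0485,0.001,0],"yaw":0},{"dp":[0.0485,0.001,0],"yaw":0},{"dp":[0.0485,0.001,0],"yaw":0},{"dp":[0.0485,0.001,-0.015],"yaw":0},{"dp":[0.0485,0.001,-0.032],"yaw":0},{"dp":[0.0485,0.001,-0.045],"yaw":0},{"dp":[0.0485,0.001,-0.048],"yaw":0},{"dp":[0.0485,0.001,-0.048],"yaw":0},{"dp":[0.0485,0.001,-0.048],"yaw":0}], grip=1, squeeze=30)

```text
time_s: 15.8
tcp_pos: [0.6323, -0.082, 0.1956]
eef_rot: [180.0, -0.0, 2.9]
contact_force: [0.4, -0.8, 0.6]
gripper_width: 0.0066
gripper_force: 0.0
```

Request:
apply_moves(targets=[{"dp":[0,0,-0.001],"yaw":0},{"dp":[0,0,-0.002],"yaw":0},{"dp":[0,0,-0.003],"yaw":0},{"dp":[0,0,-0.004],"yaw":0},{"dp":[0,0,-0.005],"yaw":0},{"dp":[0,0,-0.005],"yaw":0},{"dp":[0,0,-0.005],"yaw":0}])

```text
time_s: 16.38
tcp_pos: [0.6322, -0.082, 0.1898]
eef_rot: [180.0, 0.0, 2.8]
contact_force: [-0.5, 0.1, 0.8]
gripper_width: 0.0001
gripper_force: 0.3
```

Request:
apply_moves(targets=[{"dp":[0,0,-0.0005],"yaw":0},{"dp":[0,0,-0.001],"yaw":0},{"dp":[0,0,-0.0015],"yaw":0},{"dp":[0,0,-0.002],"yaw":0},{"dp":[0,0,-0.002],"yaw":0},{"dp":[0,0,-0.002],"yaw":0}])

```text
time_s: 16.88
tcp_pos: [0.6324, -0.082, 0.1877]
eef_rot: [180.0, -0.0, 2.8]
contact_force: [0.1, 0.3, 1.7]
gripper_width: 0.0008
gripper_force: 0.9
```

Request:
apply_moves(targets=[{"dp":[0,0,-0.0005],"yaw":0},{"dp":[0,0,-0.001],"yaw":0},{"dp":[0,0,-0.0015],"yaw":0},{"dp":[0,0,-0.0015],"yaw":0},{"dp":[0,0,-0.0015],"yaw":0}])

```text
time_s: 17.3
tcp_pos: [0.632, -0.0819, 0.1858]
eef_rot: [-180.0, 0.0, 2.8]
contact_force: [0.5, 0.3, -0.7]
gripper_width: 0.0003
gripper_force: 0.0
```

Request:
apply_moves(targets=[{"dp":[0,0,-0.0005],"yaw":0},{"dp":[0,0,-0.001],"yaw":0},{"dp":[0,0,-0.0015],"yaw":0},{"dp":[0,0,-0.0015],"yaw":0},{"dp":[0,0,-0.0015],"yaw":0}])

```text
time_s: 17.72
tcp_pos: [0.6321, -0.0819, 0.1847]
eef_rot: [-180.0, 0.0, 2.8]
contact_force: [-0.3, 0.1, -0.6]
gripper_width: 0.0007
gripper_force: 0.0
```

```bash
python3 - <<'E'
from h import *
c,W=snap('wrist','w13');s,Ws=snap('side','s13')
cv2.imwrite('pics/v13.png',np.hstack([cv2.resize(cv2.imread('pics/w13.png'),(480,360)),cv2.resize(cv2.imread('pics/s13.png')[250:400,190:350],(320,300))[:360] if 0 else cv2.copyMakeBorder(cv2.resize(cv2.imread('pics/s13.png')[250:400,190:350],(320,300)),0,60,0,0,0)]))
for q in((150,180),(180,200),(150,250),(480,200),(315,150)): print(q,pt(W,*q))
E
```

```text
(150, 180) [ 0.679  -0.0178  0.1635]
(180, 200) [ 0.6715 -0.0289  0.1636]
(150, 250) [ 0.6504 -0.016   0.1641]
(480, 200) [ 0.6774 -0.1452  0.1638]
(315, 150) [ 0.6935 -0.0805  0.1639]
```

View pics/v13.png

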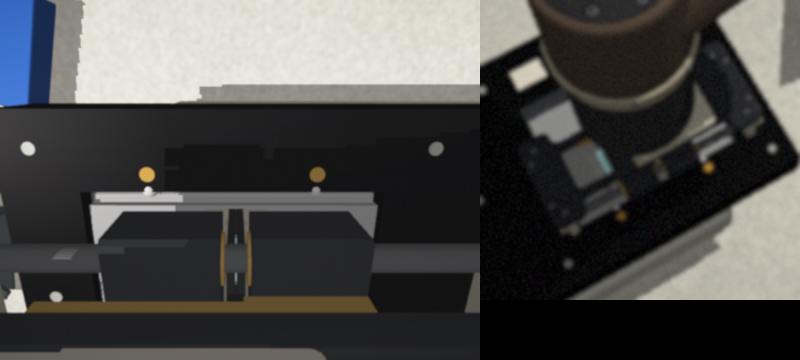

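The hand stands over the rail, with the insert nose at about (233,197) in the scaled picture, just at the balls. I'll read the nose height from depth.

```bash
python3 - <<'E'
from h import *
d=np.load('pics/w13.npz');W=cloud(d,(d['p'],d['e']))
for u in(140,200,280,330,380,420,480):
    for v in(255,260,264,268,274,278,290): print((u,v),pt(W,u,v,0),end=' ')
    print()
for v in(290,310,330,350): print(v,pt(W,128,v,1),pt(W,134,v,1))
E
```

```text
(140, 255) [ 0.6479 -0.0117  0.1631] (140, 260) [ 0.6431 -0.0088  0.1565] (140, 264) [ 0.641  -0.0083  0.1557] (140, 268) [nan nan nan] (140, 274) [ 0.6386 -0.0102  0.161 ] (140, 278) [ 0.6369 -0.0101  0.161 ] (140, 290) [ 0.6316 -0.01    0.1615] 
(200, 255) [ 0.6499 -0.0366  0.1653] (200, 260) [ 0.6469 -0.036   0.1631] (200, 264) [ 0.6426 -0.0342  0.1567] (200, 268) [ 0.6411 -0.0343  0.1575] (200, 274) [ 0.6398 -0.0352  0.1609] (200, 278) [ 0.6383 -0.0353  0.1615] (200, 290) [ 0.6699 -0.0569  0.2404] 
(280, 255) [ 0.6511 -0.0685  0.1643] (280, 260) [ 0.6455 -0.0679  0.1551] (280, 264) [ 0.6448 -0.0682  0.1579] (280, 268) [ 0.6421 -0.0681  0.1557] (280, 274) [ 0.6416 -0.0685  0.1612] (280, 278) [ 0.6395 -0.0685  0.1605] (280, 290) [ 0.6708 -0.074   0.2405] 
(330, 255) [ 0.6523 -0.0886  0.1647] (330, 260) [ 0.6471 -0.0892  0.1566] (330, 264) [ 0.6451 -0.0893  0.156 ] (330, 268) [ 0.6432 -0.0895  0.1557] (330, 274) [ 0.6428 -0.0893  0.1616] (330, 278) [ 0.6408 -0.0894  0.161 ] (330, 290) [ 0.6443 -0.0885  0.1807] 
(380, 255) [ 0.6528 -0.1089  0.1635] (380, 260) [ 0.6481 -0.1104  0.1564
[... 374 characters left out ...]
420, 278) [ 0.6423 -0.1272  0.1603] (420, 290) [ 0.6722 -0.104   0.2402] 
(480, 255) [ 0.6552 -0.1488  0.1646] (480, 260) [ 0.6501 -0.1529  0.156 ] (480, 264) [ 0.6487 -0.1527  0.1572] (480, 268) [ 0.6465 -0.1535  0.1561] (480, 274) [ 0.6456 -0.1518  0.1608] (480, 278) [ 0.644  -0.1519  0.1612] (480, 290) [ 0.6384 -0.153   0.1608] 
290 [ 0.631  -0.0048  0.1611] [ 0.6314 -0.0074  0.1612]
310 [ 0.6218 -0.0039  0.1609] [ 0.622  -0.0067  0.1612]
330 [ 0.6621 -0.0428  0.2446] [ 0.6677 -0.0482  0.2541]
350 [ 0.6594 -0.0439  0.2479] [ 0.6636 -0.0481  0.254 ]h.py:12: RuntimeWarning: All-NaN slice encountered
  def pt(W,u,v,k=1): return np.round(np.nanmedian(W[v-k:v+k+1,u-k:u+k+1].reshape(-1,3),0),4)
```

The plate top is at 0.161, which is floor + 9 mm, and the nose is at floor + 4.5 mm, so it has clicked in flat. I'll retreat and verify.

Request:
apply_moves(targets=[{"dp":[0,0,0.01],"yaw":0},{"dp":[-0.005,0,0.035],"yaw":0},{"dp":[-0.02,0,0.06],"yaw":0},{"dp":[-0.04,0,0.075],"yaw":0},{"dp":[-0.0485,-0.001,0.075],"yaw":0},{"dp":[-0.0485,-0.001,0.075],"yaw":0},{"dp":[-0.0485,-0.001,0.075],"yaw":0},{"dp":[-0.0485,-0.001,0.075],"yaw":0}])

```text
time_s: 18.48
tcp_pos: [0.5839, -0.0829, 0.2595]
eef_rot: [-180.0, 0.0, 2.8]
contact_force: [-0.3, 0.1, 0.4]
gripper_width: 0.0002
gripper_force: 0.0
```

```bash
python3 - <<'E'
from h import *
snap('wrist','w14');snap('top','t14')
W=cloud(np.load('pics/t14.npz'));print('box',pt(W,307,170),'joy',pt(W,318,282),pt(W,335,268),'bottle',pt(W,247,175))
E
python3 rest.py w14
```

```text
box [0.4951 0.0922 0.682 ] joy [0.3237 0.0621 0.7644] [0.3435 0.0425 0.7552] bottle [0.6824 0.297  0.0681]
12780 tilt 0.04348428870950271 roll -0.00023229443620735978
[302 147  26  26 520] [314.19038462 159.53653846]
spot world [ 0.6324 -0.0818  0.1612] local [36.8, -0.3, 9.2] H [-70.2, -0.3, 0.2]
```

The insert lies level (0.04°) at floor height with the hook at -70 mm, which is within the window. It is 0.3 mm off sideways, and the robot is clear.

```bash
python3 -c "
from plant import r
print(r.close_job())"
```

```text
the job is handed in; nothing more can be done
None
```

The insert is clicked home and I handed the job in at about 18.5 s of robot time, without seeing a verdict: level within 0.05°, hook 70.2 mm behind the origin, 0.3 mm off sideways, and the arm clear of it. In the last top view the arm hid the slide box and joystick; the bottle had not moved, and nothing was seen to touch any of the three.

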